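Hold a pellet holder on the stop of a spectrometer's slide mount

ROBOT

A 7-joint arm with a two-finger parallel gripper is mounted at the origin on the work surface. World frame = base frame: x ahead of the robot, y to its left, z up, the work surface at z = 0. Lengths are in m, angles in rad, forces in N, time in s.
With the tool pointing down it reaches from about 0.4 to 0.925 m from the base axis. Payload 4.1 kg.
Tool frame: the origin (TCP) lies between the finger pads; the fingertips stand 17 mm ahead of it and the grasp point (between the pads) lies 2 mm behind it; z points along the fingers, y is the direction in which the jaws open and shut (so a half turn about z gives the same grasp; the last joint's range is limited). The gripper opens to 85 mm and grips with 20 to 120 N. Pads are 22 mm wide; open, the fingers measure 114 mm over their backs; the gripper's body (76 mm by 85 mm) begins 54 mm behind the grasp point. The pads swing forward as they close: fully open they stand 13 mm farther back than shut.
Start: joints at [-1.434, 0.398, 0.045, 1.537, -0.019, 1.207, -0.051], TCP at [0.152, 0.632, 0.248] pointing down, gripper open.
Joint ranges: [-2.82, 2.82], [-0.49, 2.23], [-1.37, 1.46], [0, 2.46], [-1.36, 4.5], [0.23, 2], [-2.94, 2.94]. Speed limits (rad/s): [2.57, 2.57, 3.14, 3.14, 3.14, 3.14, 3.14].

INTERFACE

Orientations are given as a rotation vector (axis times angle).
In Python, from plant import telemetry, vision, job gives the robot as it stands.
- The arm moves only by the tool move_arm, never from a script. Its argument "steps" is one flat list of numbers, 6 for each row, row after row: the shift along the world's x, y, z in m, then the turn, a rotation vector about the world's x, y, z in degrees. In form: [x, y, z, ax, ay, az, x, y, z, ax, ay, az, ...]. A call has 1 to 10 rows; each row shifts and turns the pose as measured when the row begins; what a row does not reach is not made up. A row lasts 1/12 s, in which the tool goes at most 41.7 mm and 7.16 degrees, less where a joint would pass 70% of its speed; a pose out of reach is approached as far as the arm can. A call is refused whole if a number of a shift passes 0.0417 or a number of a turn 7.16, either way. A call with a gripper value outside its range is refused whole. "hand" is the opening, from -1 (shut) to 1 (fully open), so that 0 is half open, set as the call begins (left out, the last holds). The fingers move at their own pace and stop on an object; "newtons" is the grip in N (left out, the last holds). Time passes only in rows, so rows that do not move let the fingers close. It gives the time, the measured TCP pose, the force and the opening at its end, in the units of the state.
- telemetry.state(): the state, without advancing time (a new reading comes with each control period).
- vision.read_camera(name): name is "side" or "top" or "wrist"; returns the picture (420x560x3 uint8, red, green, blue); there is no depth.
- vision.camera_info(name): a dict with "K" (3x3 intrinsics, pixels), "R" (3x3) and "t" (3): a world point X has camera coordinates R X + t. Camera axes: x right, y down, z forward; pixel columns grow to the right and rows downward; lengths in m; the calibration is good to about 2 mm. The wrist camera is an equidistant fisheye: a pixel r from the principal point sees the ray r / f radians off the axis. A picture is of the moment at which its call begins: read the wrist's pose just before it. camera_info takes no time and is no camera call; for the wrist camera it gives the pose at the moment of the call.
- job.close_job(): hands the job in, once; it reports no verdict.
The state is a dict: "time_s": time; "joint_pos": joint angles; "dq": joint speeds; "effort": joint torques, N m; "ee_pos": TCP position; "tool_rot": TCP orientation; "ft_force": force on the tool from outside, world axes, zero at the start; "torque": the same for the moment, N m; "opening": finger opening in m.
Only numpy, scipy, OpenCV 4.12 (cv2) and the standard library are available. Lean on these libraries where they do the work, as an engineer would, in place of code of your own. Each camera call takes 0.05 s, during which the arm holds its last target. There are 200 camera calls.

TASK

Draw the pellet holder (the plate with the round ring and the narrow tab) straight up out of the card rack by its tab, keep it upright, and lower it into the grooved slide mount of the spectrometer, either face forward. Press it down against the sprung shutter plunger until its foot sits squarely on the hard stop ledges, firmly but without forcing it, and finish while still holding it pressed there: if you let go, the plunger lifts it and the beam shutter closes. Leave the two film holders in the rack and do not push the dishes, vials, die or spatula about.

Things in the scene. Friction and masses are not known exactly. Their poses are not given: they have to be found in the camera images.
- pellet_holder: Aluminium sample plate to load, 55 to 100 g: 51 mm wide (x), 4 mm thick (y), 76 mm tall, with a grip tab on top 30 mm wide, 8 mm thick, 70 to 90 mm above the foot. A round steel ring 34 mm across, 14 mm thick in all, stands out of both faces, centred 36 mm above the foot. Origin: centre of the foot (lower edge), z up. Its side edges, outer 5 mm, run in the grooves of rack and mount.
- pellet_holder_tab (a point): Middle of the pellet holder's tab, 80 mm above its foot; same axes as the plate. Grasp here from above, across the 8 mm thickness (plate's y); fingertips more than 55 mm above the foot clear the ring and the mount.
- film_holder_a: A bystander in the rack: the same 51 x 4 x 76 mm plate, but with a rectangular window instead of the ring and a tab as wide as the plate (51 mm, 8 mm thick, up to 90 mm). Origin: centre of the foot. Leave it in its slot.
- film_holder_b: The second film holder, identical to film_holder_a. Leave it in its slot.
- rack: Fixed grey card rack, 70 (x) by 144 mm (y), 48 mm high, five upright slots 25 mm apart along y; the three plates stand at y = -50, 0 and +50 mm in any order, width along x, foot 8 mm above the table. Slots are 6 mm wide for the 4 mm plates; a plate is free once its foot is 48 mm above the table. Origin: centre of the underside, on the table.
- spectrometer: Fixed cream and blue-grey instrument, 220 mm wide (y), 350 mm deep (x), 136 mm high. Its front (-x, towards the robot) has a recess 116 mm wide, floor 73 mm above the table, between two 136 mm high shoulders; in it stands the aluminium slide mount. Origin: on the table right under the mount's centre; the housing behind runs from x = 75 to 285 mm.
- mount_stop (a point): Centre of the slide mount at the hard stop's level, 88 mm above the table. A seated plate has its foot's centre here, width along this x, thickness along y (half round is as good). Two uprights at x = +-27 to 33 mm; grooves 6.4 mm wide (y), 54 mm apart inside for the 51 mm width, up to 40 mm above this point, then flaring 5 mm outwards up to 49 mm above it.
- stop_ledges: The two steel stop ledges of the mount, under the two ends of the plate's foot (x = +-15 to 27 mm), upper faces flush at the mount_stop level. Origin between them, at mount_stop. Rigid.
- plunger_top (a point): Top of the sprung steel plunger, 10 mm in diameter, in the middle of the mount between the ledges; it stands 12 mm above the ledges when free and is pressed straight down by the plate's foot. It carries the beam shutter blade.
- shutter_plunger (a joint): Travel of the plunger in m: 0 free, 0.012 when the plate sits on the stop ledges. Spring without catch: 6 N to start it, 9.6 N at 0.012; any push above 10 N goes onto the ledges.
- petri_a: Bystander: closed clear Petri dish, 91 mm across, 16 mm high, in front of the spectrometer. Origin: centre of underside.
- petri_b: Bystander: the same kind of dish, behind the rack.
- vial_a: Bystander: amber sample vial, 27 mm across, 56 mm tall, upright in front of the rack. Origin: centre of underside.
- vial_b: Bystander: the second vial, identical.
- pellet_die: Bystander: steel pellet die, 46 mm across at its foot, 72 mm tall, behind the rack. Origin: centre of underside.
- spatula: Bystander: flat steel spatula, 155 mm long (its x), 4 mm thick, lying in front of the spectrometer. Origin: centre of underside.
Things that resemble listed ones, but are neither listed nor needed, are in the scene too. What is shaped like the pellet_holder but blue is not meant. Leave any red look-alike of the film_holder_b alone.

How it is judged:
On the way, in this order (a step that is already met when the one before it is completed fails the run):
1. The pellet holder is drawn up out of the rack, held by the fingers, its foot clear above the slots (z of pellet_holder in the frame of rack above 0.05 m and contact force between the fingers and pellet_holder above 1 N), for 0.1 s.
2. The pellet holder is in the grooves of the slide mount, upright, its foot down near the free plunger (horizontal distance between pellet_holder and mount_stop below 0.004 m and z of pellet_holder in the frame of mount_stop between -0.005 and 0.03 m and angle between pellet_holder's own z axis and vertical below 0.12 rad), for 0.05 s.
At the end, for the whole second after the job is handed in: Pellet holder in the mount (centre within 4 mm, upright within 0.06 rad, aligned within 0.15), foot within 1.5 mm of the stop ledges and pressing them by over 1 N, plunger in over 10.5 mm, at rest, pressed by the fingers with over 2 N; both film holders down in their slots (horizontal distance between pellet_holder and mount_stop below 0.004 m and z of pellet_holder in the frame of mount_stop between -0.003 and 0.0015 m and angle between pellet_holder's own z axis and vertical below 0.06 rad and angle between the x axis of pellet_holder and the x axis of mount_stop, either way round below 0.15 rad and value of joint shutter_plunger above 0.0105 m and contact force between pellet_holder and stop_ledges above 1 N and contact force between the fingers and pellet_holder above 2 N and linear speed of pellet_holder below 0.02 m/s and z of each of film_holder_a, film_holder_b in the frame of rack below 0.012 m); the arm keeps its last pose, push and grip.
It fails at once if the pellet holder is forced: more than 45 N on the stop ledges (contact force between pellet_holder and stop_ledges above 45 N).
It fails at once if the pellet holder is tipped more than 35 degrees (the pellet would fall out) (angle between pellet_holder's own z axis and vertical above 0.6 rad).
It fails at once if a film holder is shifted by more than 20 mm (distance of any of film_holder_a, film_holder_b from where it was at the start of the episode above 0.02 m).
It fails at once if a dish, vial, the die or the spatula is pushed more than 30 mm (distance of any of petri_a, petri_b, vial_a, vial_b, pellet_die, spatula from where it was at the start of the episode above 0.03 m).
It fails at once if the pellet holder is dropped into the mount instead of lowered (over 0.4 m/s in the grooves) (horizontal distance between pellet_holder and mount_stop below 0.015 m and z of pellet_holder in the frame of mount_stop below 0.035 m and linear speed of pellet_holder above 0.4 m/s).
It also fails if it takes over 42 s, if anything falls off the work surface, if the arm or the gripper's body presses on something with over 40 N, if the wrist force passes 120 N, or if a joint passes its speed limit or range.

## Working session

There is one attempt and no reset: what is moved stays moved. The work goes in short steps, Python scripts to look and compute and a tool call to move; the robot and the scene stay as the last step left them, time stands still between calls to the robot, and variables do not carry over. Pictures are saved under pics/ and viewed, about 8 in all and at most 12, crops included, and the job is handed in when it is done.

Besides the shell and the picture viewer there is one more tool, called after "Emit:" as name(argument=value, ...), one argument or row to a line, values as JSON. move_arm: Moves the arm, as the interface text tells. Its arguments: {"type":"object","properties":{"steps":{"type":"array"},"hand":{"type":"number"},"newtons":{"type":"number"}},"required":["steps"]}

```bash
mkdir -p pics; cat > h.py <<'E'
import numpy as np,cv2
from plant import telemetry,vision,job
def snap(n,f):
    i=vision.camera_info(n); im=vision.read_camera(n); cv2.imwrite(f'pics/{f}.png',im[:,:,::-1]); np.savez(f'pics/{f}.npz',**{k:np.array(i[k]) for k in 'KRt'}); return im,i
def load(f):
    return cv2.imread(f'pics/{f}.png'),dict(np.load(f'pics/{f}.npz'))
def ray(i,u,v,fish=False):
    K,R,t=i['K'],i['R'],i['t']; x=(u-K[0,2])/K[0,0]; y=(v-K[1,2])/K[1,1]
    if fish:
        r=np.hypot(x,y); s=np.sin(r)/max(r,1e-9); d=np.array([x*s,y*s,np.cos(r)])
    else: d=np.array([x,y,1.])
    return -R.T@t,R.T@d
def onz(i,u,v,z,fish=False):
    c,d=ray(i,u,v,fish); return c+d*(z-c[2])/d[2]
def proj(i,X,fish=False):
    p=i['R']@np.array(X)+i['t']; K=i['K']
    if fish:
        n=np.hypot(p[0],p[1]); a=np.arctan2(n,p[2]); q=p[:2]/n*a
    else: q=p[:2]/p[2]
    return np.array([K[0,0]*q[0]+K[0,2],K[1,1]*q[1]+K[1,2]])
E
python3 - <<'E'
from h import *
for n in ('top','side'):
    im,i=snap(n,n+'0'); print(n,i['K'].round(1).tolist(),(-i['R'].T@i['t']).round(3),i['R'].round(2).tolist())
s=telemetry.state();print({k:np.round(v,3).tolist() for k,v in s.items()})
a=cv2.imread('pics/top0.png');cv2.imwrite('pics/t.png',cv2.resize(a,(800,600),interpolation=cv2.INTER_CUBIC))
a=cv2.imread('pics/side0.png');cv2.imwrite('pics/s.png',cv2.resize(a,(800,600),interpolation=cv2.INTER_CUBIC))
E
```

```text
top [[535.0, 0.0, 278.2], [0.0, 535.0, 214.0], [0.0, 0.0, 1.0]] [0.338 0.043 1.396] [[-0.01, -1.0, -0.01], [-0.99, 0.01, -0.13], [0.13, 0.01, -0.99]]
side [[425.7, 0.0, 282.2], [0.0, 425.7, 203.2], [0.0, 0.0, 1.0]] [ 0.026 -0.459  0.655] [[0.69, -0.72, -0.01], [-0.45, -0.42, -0.79], [0.57, 0.55, -0.61]]
{'time_s': 0.1, 'joint_pos': [-1.434, 0.399, 0.045, 1.538, -0.019, 1.207, -0.051], 'dq': [0.001, -0.002, 0.001, -0.005, -0.001, 0.001, -0.001], 'effort': [0.004, -47.626, 1.371, -25.495, 0.012, 0.005, -0.0], 'ee_pos': [0.152, 0.631, 0.247], 'tool_rot': [-0.369, -3.12, 0.003], 'ft_force': [0.054, 0.504, 0.161], 'torque': [0.005, -0.019, -0.025], 'opening': 0.086}
```

View pics/t.png

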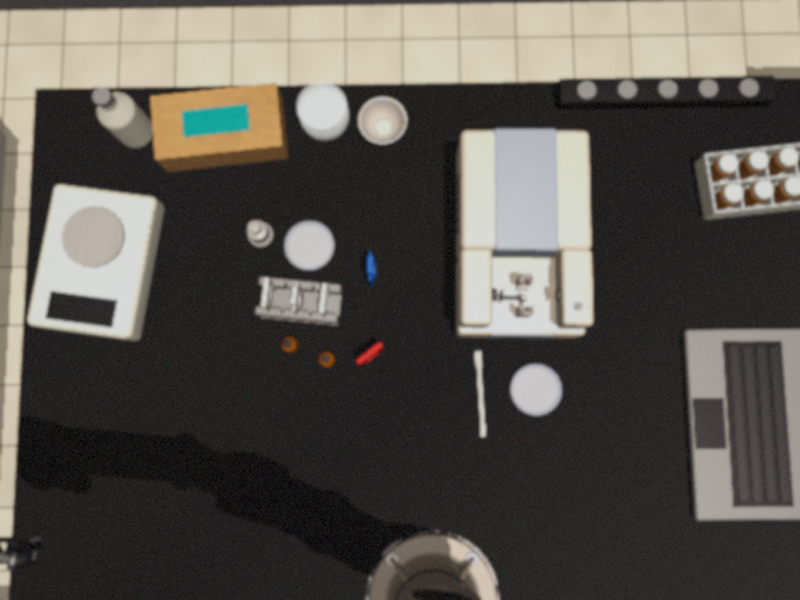

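View pics/s.png

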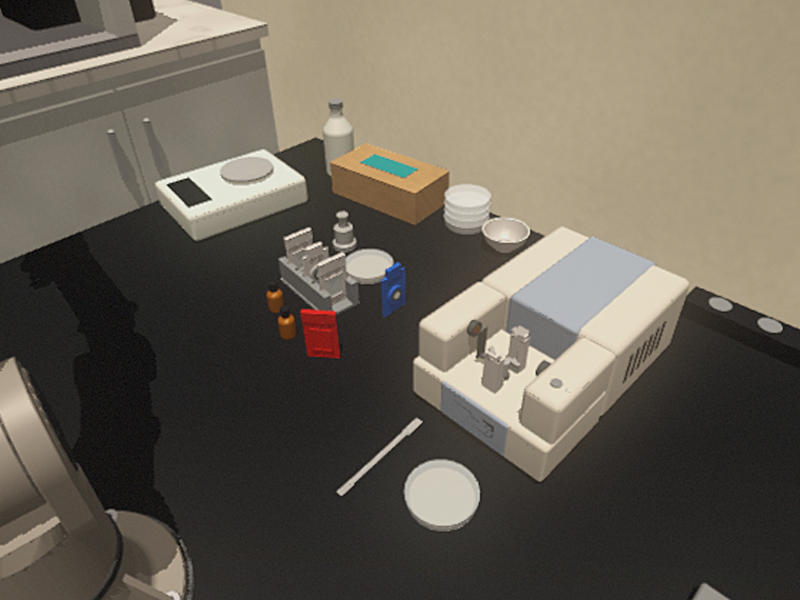

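The top view shows the rack at about (300,300) and the mount at (520,295). The side view shows three plates in the rack, and the middle one seems to have the narrow tab. I'll zoom in next.

```bash
python3 - <<'E'
from h import *
a,_=load('top0');b,_=load('side0')
def c(im,x,y,w,h,k): return cv2.resize(im[y:y+h,x:x+w],None,fx=k,fy=k,interpolation=cv2.INTER_CUBIC)
A=c(a,170,180,80,60,5);B=c(a,310,165,112,84,400/112);C=c(b,185,150,80,60,5);D=c(b,290,205,80,60,5)
f=lambda m:cv2.resize(m,(400,300))
cv2.imwrite('pics/z.png',np.vstack([np.hstack([f(A),f(B)]),np.hstack([f(C),f(D)])]))
E
```

```text
(no output)
```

View pics/z.png

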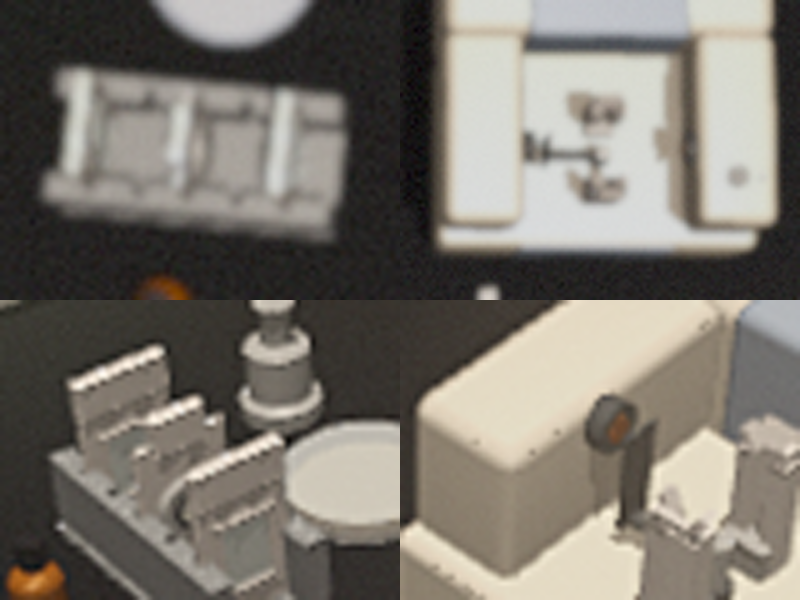

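The middle plate has the narrow tab and the ring, so it is the pellet holder. Its tab is at crop pixel (182,145), film tabs are at (75,125) and (282,140), and the mount uprights are at about (600,112) and (600,185).

```bash
python3 - <<'E'
from h import *
_,i=load('top0')
P=lambda u,v,z:onz(i,170+u/5,180+v/5,z)
Q=lambda u,v,z:onz(i,310+u/(400/112),165+v/(400/112),z)
for n,p in dict(La=P(79,72,.098),Lb=P(73,178,.098),Ma=P(186,100,.098),Mb=P(178,190,.098),Ra=P(286,88,.098),Rb=P(278,195,.098)).items(): print(n,p.round(4))
for n,p in dict(up_r=Q(200,112,.137),up_f=Q(200,185,.137),shL=Q(122,50,.136),shLf=Q(122,222,.136),shR=Q(295,45,.136),shRf=Q(300,225,.136)).items(): print(n,p.round(4))
_,s=load('side0')
# side check: mount uprights tops (crop D)
for u,v in ((285,200),(375,130)): print(onz(s,290+u/5,205+v/5,.137).round(3))
for u,v in ((172,110),): print('tab side',onz(s,185+u/5,150+v/5,.098).round(3))
R=cv2.Rodrigues(np.array([-0.369,-3.12,0.003]))[0];print(R.round(3))
w=vision.camera_info('wrist');print((-w['R'].T@w['t']).round(3),w['K'].round(1).tolist(),w['R'].round(2).tolist())
E
```

```text
La [0.5553 0.2813 0.098 ]
Lb [0.5028 0.2837 0.098 ]
Ma [0.5407 0.2285 0.098 ]
Mb [0.4962 0.2321 0.098 ]
Ra [0.546  0.1793 0.098 ]
Rb [0.4931 0.1832 0.098 ]
up_r [ 0.5384 -0.1552  0.137 ]
up_f [ 0.4895 -0.1536  0.137 ]
shL [ 0.5813 -0.1046  0.136 ]
shLf [ 0.4656 -0.1014  0.136 ]
shR [ 0.5831 -0.2203  0.136 ]
shRf [ 0.4621 -0.2189  0.136 ]
[ 0.494 -0.161  0.137]
[ 0.546 -0.162  0.137]
tab side [0.525 0.232 0.098]
[[-0.972  0.233 -0.   ]
 [ 0.233  0.972 -0.002]
 [-0.    -0.002 -1.   ]]
[0.072 0.65  0.373] [[325.2, 0.0, 279.4], [0.0, 325.2, 214.9], [0.0, 0.0, 1.0]] [[0.23, 0.97, -0.0], [0.92, -0.22, 0.31], [0.31, -0.07, -0.95]]
```

Emit:
move_arm(
  steps=[0.026,-0.0285,0,0,0,0.7,0.026,-0.0285,0,0,0,0.7,0.026,-0.0285,0,0,0,0.7,0.026,-0.0285,0,0,0,0.7,0.026,-0.0285,0,0,0,0.7,0.026,-0.0285,0,0,0,0.7,0.026,-0.0285,0,0,0,0.7,0.026,-0.0285,0,0,0,0.7,0.026,-0.0285,0,0,0,0.7,0.026,-0.0285,0,0,0,0.7],
  hand=-0.3,
  newtons=80,
)

```text
time_s: 0.93
ee_pos: [0.4062, 0.3381, 0.2416]
tool_rot: [-0.131, -3.129, 0.009]
ft_force: [0.4, 0.1, -0.8]
opening: 0.0302
```

Emit:
move_arm(
  steps=[0.026,-0.0245,0.002,0,0,0,0.026,-0.0245,0.002,0,0,0,0.026,-0.0245,0.002,0,0,0,0.026,-0.0245,0.002,0,0,0,0,0,0,0,0,0,0,0,0,0,0,0],
)

```text
time_s: 1.43
ee_pos: [0.519, 0.2221, 0.2484]
tool_rot: [-0.157, -3.129, 0.019]
ft_force: [-0.2, 0.9, -1.0]
opening: 0.0297
```

```bash
python3 - <<'E'
from h import *
im,i=snap('wrist','w1'); s=telemetry.state();print(s['ee_pos'],s['tool_rot'])
print(proj(i,[.520,.230,.098],True),proj(i,[s['ee_pos'][0],s['ee_pos'][1],.098],True))
cv2.imwrite('pics/w1v.png',cv2.resize(im[:,:,::-1],(800,600),interpolation=cv2.INTER_CUBIC))
E
```

```text
[0.51943135 0.22106806 0.24844883] [-0.15744366 -3.12961228  0.02117162]
[290.85023932 205.74468976] [280.74910177 206.05713176]
```

View pics/w1v.png

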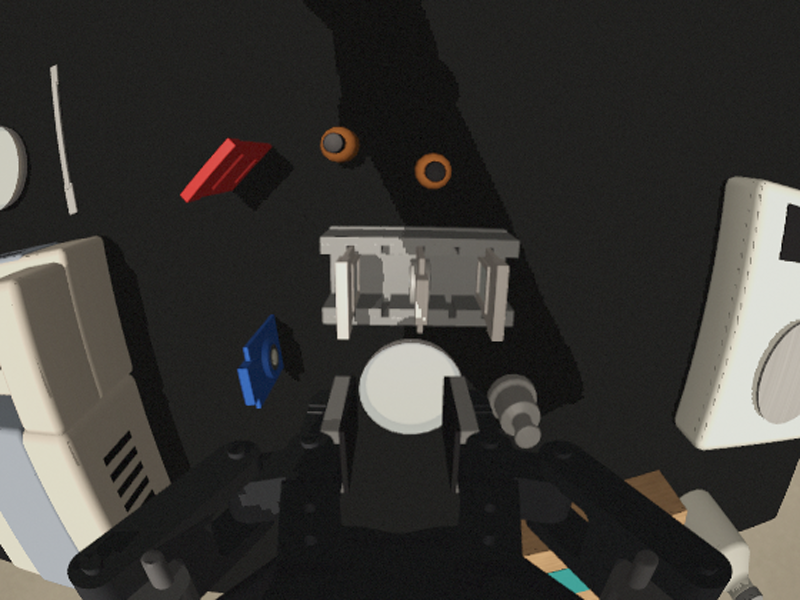

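The wrist view shows the pellet tab in the middle at about (422,290), and film tabs at (344,300) and (496,300). I'll zoom in on the rack.

```bash
python3 - <<'E'
from h import *
a,i=load('w1'); cv2.imwrite('pics/w1z.png',cv2.resize(a[155:245,220:370],None,fx=5.3,fy=5.3,interpolation=cv2.INTER_CUBIC))
E
```

```text
(no output)
```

View pics/w1z.png

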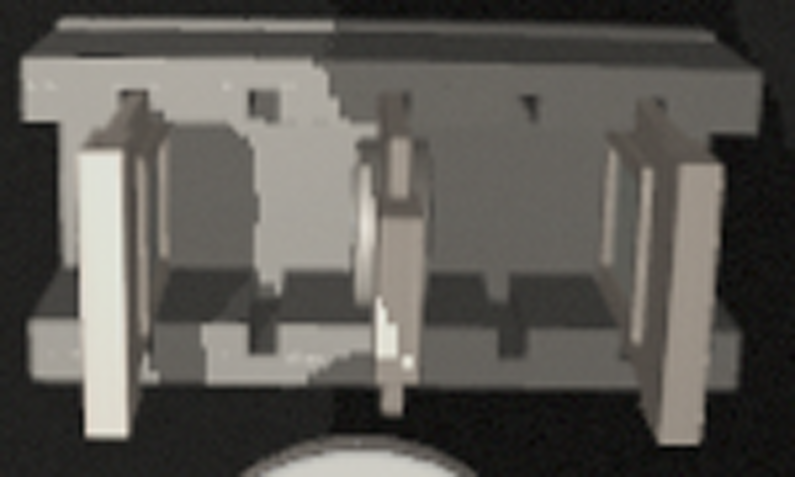

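```bash
python3 - <<'E'
from h import *
a,i=load('w1')
P=lambda u,v,z=.098:onz(i,220+u/5.3-.4,155+v/5.3-.4,z,True)
for n,(a,b,c,d) in dict(L=((81,150),(121,150),(86,437),(130,437)),M=((384,214),(422,216),(376,383),(415,383)),R=((683,163),(722,163),(660,443),(700,443))).items():
    q=[P(*x) for x in (a,b,c,d)]; n_=(q[0]+q[1])/2; f=(q[2]+q[3])/2; v=f-n_
    print(n,'c',((n_+f)/2).round(4),'len',np.linalg.norm(v).round(4),'th',np.linalg.norm(q[1]-q[0]).round(4),np.linalg.norm(q[3]-q[2]).round(4),'ang',np.degrees(np.arctan2(v[1],v[0])).round(2))
R=cv2.Rodrigues(telemetry.state()['tool_rot'])[0];print(R.round(3)); print(telemetry.state()['ft_force'])
E
```

```text
L c [0.5201 0.1837 0.098 ] len 0.0508 th 0.0067 0.0077 ang -6.47
M c [0.5254 0.2332 0.098 ] len 0.0296 th 0.0063 0.0067 ang -7.33
R c [0.5313 0.2829 0.098 ] len 0.0501 th 0.0067 0.0072 ang -6.43
[[-0.995  0.1   -0.009]
 [ 0.1    0.995 -0.013]
 [ 0.007 -0.014 -1.   ]]
[ 0.6786575  -1.63470607 -0.52408325]
```

Emit:
move_arm(
  steps=[0.006,0.012,-0.02,0.75,-0.5,-0.7,0,0,-0.03,0,0,0,0,0,-0.03,0,0,0,0,0,-0.02,0,0,0,0,0,0,0,0,0,0,0,0,0,0,0],
)

```text
time_s: 1.98
ee_pos: [0.5216, 0.2398, 0.1458]
tool_rot: [0.164, 3.137, 0.008]
ft_force: [-1.0, -0.0, 0.9]
opening: 0.0299
```

Emit:
move_arm(
  steps=[0.004,-0.006,0,0,0,-0.4,0,0,0,0,0,0,0,0,0,0,0,0],
)

```text
time_s: 2.23
ee_pos: [0.526, 0.2359, 0.1485]
tool_rot: [0.17, 3.134, 0.012]
ft_force: [-0.0, 0.7, -0.7]
opening: 0.03
```

```bash
python3 - <<'E'
from h import *
im,i=snap('wrist','w2'); s=telemetry.state();print(s['ee_pos'],s['tool_rot'],cv2.Rodrigues(s['tool_rot'])[0].round(3).tolist())
cv2.imwrite('pics/w2z.png',cv2.resize(im[150:350,180:400,::-1],None,fx=3,fy=3,interpolation=cv2.INTER_CUBIC))
E
```

```text
[0.52653311 0.23564475 0.14888564] [0.17029709 3.1330553  0.01198401] [[-0.994, 0.108, 0.004], [0.108, 0.994, 0.007], [-0.003, 0.008, -1.0]]
```

View pics/w2z.png

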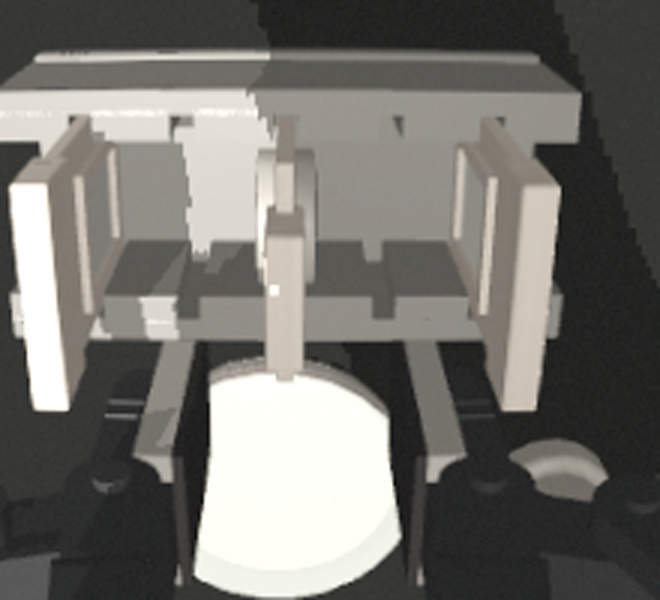

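The tab top spans (267–303, 235) to (265–302, 376), and the finger tips are at x≈200 and 408.

```bash
python3 - <<'E'
from h import *
a,i=load('w2')
P=lambda u,v,z=.098:onz(i,180+(u+.5)/3-.5,150+(v+.5)/3-.5,z,True)
n=(P(267,235)+P(303,235))/2; f=(P(265,376)+P(302,376))/2; v=f-n
print((n+f)/2,np.linalg.norm(v),np.degrees(np.arctan2(v[1],v[0])),np.linalg.norm(P(267,235)-P(303,235)))
s=telemetry.state(); R=cv2.Rodrigues(s['tool_rot'])[0]; tip=s['ee_pos']+.008*R[:,2]
q=proj(i,tip,True); print('tip px',(q-[180,150])*3)
for u in (196,412): print(P(u,343,.1385))
E
```

```text
[0.52613807 0.23288877 0.098     ] 0.03098651364454779 -7.064819987409885 0.006935555682564193
tip px [299.71474304 421.29051043]
[0.51187793 0.22091595 0.1385    ]
[0.51566634 0.25437265 0.1385    ]
```

Emit:
move_arm(
  steps=[0,-0.003,-0.012,-0.4,0.2,-0.4,0,0,-0.018,0,0,0,0,0,-0.018,0,0,0,0,0,-0.008,0,0,0,0,0,0,0,0,0,0,0,0,0,0,0],
)

```text
time_s: 2.78
ee_pos: [0.5297, 0.2326, 0.0935]
tool_rot: [0.185, 3.128, 0.006]
ft_force: [2.0, 0.3, -0.3]
opening: 0.0299
```

Emit:
move_arm(
  steps=[-0.0035,0,-0.007,0,0,0,0,0,0,0,0,0,0,0,0,0,0,0],
)

```text
time_s: 3.03
ee_pos: [0.527, 0.2329, 0.0873]
tool_rot: [0.186, 3.126, 0.008]
ft_force: [0.3, 0.2, 0.5]
opening: 0.0298
```

```bash
python3 - <<'E'
from h import *
s=telemetry.state();print(s['ee_pos'],cv2.Rodrigues(s['tool_rot'])[0].round(3).tolist(),s['ft_force'])
E
```

```text
[0.52700025 0.23286306 0.08730808] [[-0.993, 0.119, 0.011], [0.119, 0.993, 0.005], [-0.01, 0.006, -1.0]] [0.28213591 0.23704474 0.50176393]
```

Emit:
move_arm(
  steps=[-0.0005,0,-0.001,-0.3,0.6,0,0,0,0,0,0,0],
)

```text
time_s: 3.2
ee_pos: [0.5267, 0.2332, 0.0871]
tool_rot: [0.186, 3.136, -0.0]
ft_force: [0.7, 0.1, -0.6]
opening: 0.0297
```

Emit:
move_arm(
  steps=[0,0,0,0,0,0,0,0,0,0,0,0,0,0,0,0,0,0,0,0,0,0,0,0,0,0,0,0,0,0,0,0,0,0,0,0],
  hand=-1,
  newtons=80,
)

```text
time_s: 3.7
ee_pos: [0.5274, 0.2335, 0.0879]
tool_rot: [0.186, 3.134, 0.001]
ft_force: [-0.0, -0.3, -0.2]
opening: 0.0068
```

```bash
python3 - <<'E'
from h import *
s=telemetry.state();print(s['ee_pos'],cv2.Rodrigues(s['tool_rot'])[0].round(3).tolist(),s['ft_force'],s['torque'],s['opening'])
E
```

```text
[0.52739297 0.23352584 0.08791652] [[-0.993, 0.118, 0.002], [0.118, 0.993, 0.0], [-0.002, 0.001, -1.0]] [-0.01426649 -0.33674873 -0.15250213] [ 0.01550265  0.00353684 -0.01175351] 0.006837761072778418
```

Emit:
move_arm(
  steps=[0,0,0.01,0,0,0,0,0,0.015,0,0,0,0,0,0.02,0,0,0,0,0,0.02,0,0,0,0,0,0.02,0,0,0,0,0,0.02,0,0,0,0,0,0.02,0,0,0,0,0,0.02,0,0,0,0,0,0.01,0,0,0,0,0,0,0,0,0],
)

```text
time_s: 4.53
ee_pos: [0.5268, 0.2321, 0.2541]
tool_rot: [0.188, 3.131, 0.002]
ft_force: [0.1, 1.0, -1.2]
opening: 0.0062
```

```bash
python3 - <<'E'
from h import *
s=telemetry.state();print(s['ee_pos'],cv2.Rodrigues(s['tool_rot'])[0].round(3).tolist(),s['ft_force'],s['torque'],s['opening'])
im,i=snap('wrist','w3');b,_=snap('side','s3')
c=cv2.resize(im[150:350,180:400,::-1],(440,400),interpolation=cv2.INTER_CUBIC);d=cv2.resize(b[60:240,140:300,::-1],(356,400),interpolation=cv2.INTER_CUBIC)
cv2.imwrite('pics/w3z.png',np.hstack([c,d]))
E
```

```text
[0.52683788 0.2321387  0.2541019 ] [[-0.993, 0.12, 0.005], [0.12, 0.993, 0.001], [-0.005, 0.001, -1.0]] [ 0.13759518  1.04844716 -1.21074672] [ 0.05290033 -0.00198296  0.02751819] 0.006216416417946764
```

View pics/w3z.png

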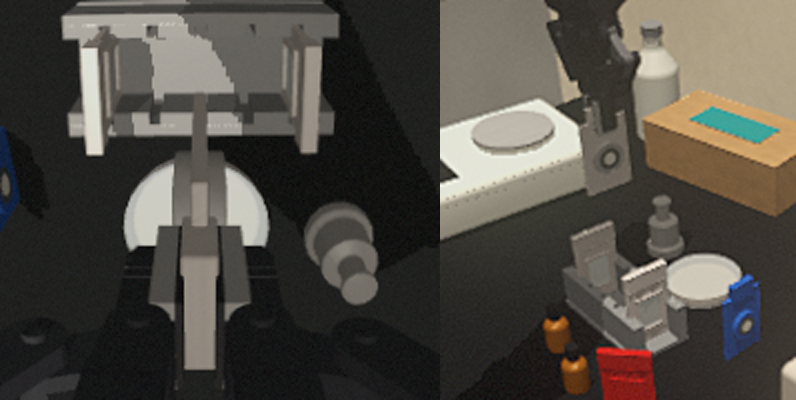

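Emit:
move_arm(
  steps=[-0.001,-0.025,0,0,0,0.5,-0.001,-0.036,0,0,0,0.5,-0.001,-0.036,0,0,0,0.5,-0.001,-0.036,0,0,0,0.5,-0.001,-0.036,0,0,0,0.5,-0.001,-0.036,0,0,0,0.5,-0.001,-0.036,0,0,0,0.5,-0.001,-0.036,0,0,0,0.5,-0.001,-0.025,0,0,0,0.5,0,0,0,0,0,0],
)

```text
time_s: 5.47
ee_pos: [0.5015, -0.0796, 0.2347]
tool_rot: [-0.041, -3.114, 0.013]
ft_force: [-0.5, -0.0, 0.2]
opening: 0.0064
```

Emit:
move_arm(
  steps=[0,0,0,0,0,0,0,0,0,0,0,0],
)

```text
time_s: 5.63
ee_pos: [0.4992, -0.0812, 0.232]
tool_rot: [-0.049, -3.109, 0.014]
ft_force: [-0.2, 0.3, -1.7]
opening: 0.0065
```

```bash
python3 - <<'E'
from h import *
s=telemetry.state();print(s['ee_pos'],cv2.Rodrigues(s['tool_rot'])[0].round(3).tolist(),s['ft_force'],s['opening'])
im,i=snap('wrist','w4'); np.savez('pics/w4s.npz',p=s['ee_pos'],r=s['tool_rot'])
q=proj(i,[.516,-.157,.137],True);print(q)
cv2.imwrite('pics/w4z.png',cv2.resize(im[140:340,110:370,::-1],None,fx=3,fy=3,interpolation=cv2.INTER_CUBIC))
E
```

```text
[ 0.4992002  -0.08118166  0.23199442] [[-0.999, 0.031, -0.033], [0.032, 0.999, -0.008], [0.033, -0.009, -0.999]] [-0.1767848   0.25832304 -1.69557242] 0.006523222779566002
[183.14601489 252.70665809]
```

View pics/w4z.png

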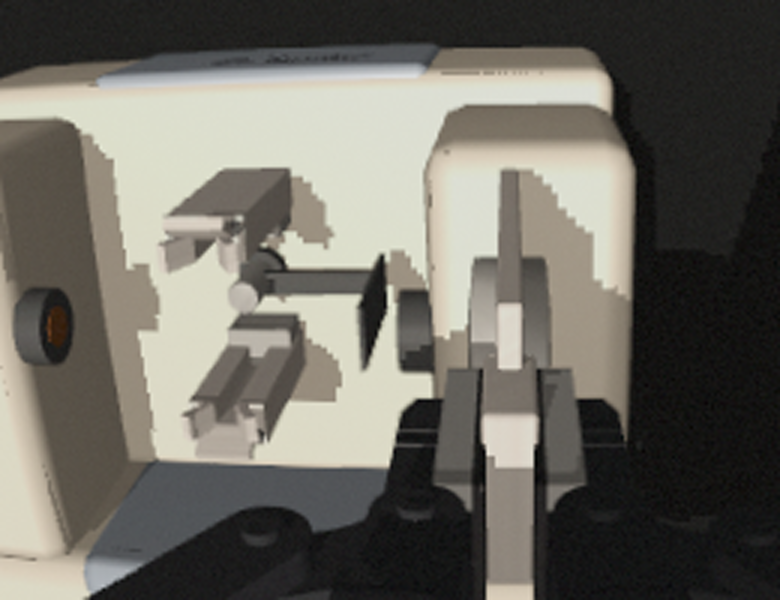

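The plunger top is the disc at about (245,296), the front upright rim at (165–245, 215–270) and the rear one at (190–268, 405–450). I'll zoom in for precise pixels.

```bash
python3 - <<'E'
from h import *
a,i=load('w4')
cv2.imwrite('pics/w4y.png',cv2.resize(a[190:300,155:230],None,fx=5.45,fy=5.45,interpolation=cv2.INTER_CUBIC))
g=cv2.cvtColor(a,cv2.COLOR_BGR2GRAY)[228:250,180:204];print(g)
E
```

```text
[[217 218 217 193 171 182 195 195 196 163 106  93  85  88  88  84  81  78
   75  73  82  91  91  74]
 [218 218 218 215 192 179 197 197 197 161 103  90  90  86  86  82  80  77
   72  67  72  85  90  76]
 [217 217 218 217 214 197 196 197 199 164 101  90  88  85  82  80  75  69
   46  40  43  43  45  40]
 [217 218 217 217 217 215 209 214 218 171  92  88  86  84  78  77  74  71
   73  83  92  90  92  91]
 [217 217 217 217 217 217 217 218 215 169  91  87  84  81  75  73  72  66
   73  92  93  93  93  93]
 [217 217 217 217 218 217 217 214 190 131  98  92  82  78  72  70  68  65
   63  58  52  73  93  95]
 [217 217 217 217 217 216 214 194 145 146 156 146 117  94  71  68  66  63
   65  63  52  73  92  95]
 [216 217 217 217 217 215 200 166 180 191 193 196 191 168  92  66  64  64
   62  57  51  74  93  91]
 [217 217 217 216 217 212 183 179 186 189 191 194 196 192 155  81  64  64
   63  58  54  71  95  91]
 [217 216 217 216 217 211 182 183 185 186 189 192 192 191 187 135  64  65
   63  57  63  77  95  96]
 [217 217 217 217 216 213 184 182 185 185 188 188 188 187 187 154  63  80
  130 129 140 13
[... 422 characters left out ...]
16 217 216 216 217 217 215 204 186 169 174 170 168 165 201 203 204
  205 205 205 207 207 208]
 [217 217 216 217 217 217 217 216 211 178 128 142 128 114 138 142 144 144
  145 146 147 148 150 151]
 [216 216 217 217 217 217 216 214 194 137  87  86  88  86  88  86  88  86
   86  85  86  88  87  85]
 [218 216 217 217 217 217 217 209 149  87  88  87  88  87  89  91  88  88
   87  89  88  86  88  88]
 [217 217 217 217 217 217 215 177  92  81  86  88  87  85  90  88  87  88
   87  87  87  86  88  89]
 [216 218 217 217 217 217 196 109  66  69  75  77  77  78  77  76  77  78
   79  79  79  79  80  82]
 [217 216 217 217 217 199 143 105 102  96 101 102 100  99  97  96  96  95
   95  94  94  97 109 107]]
```

View pics/w4y.png

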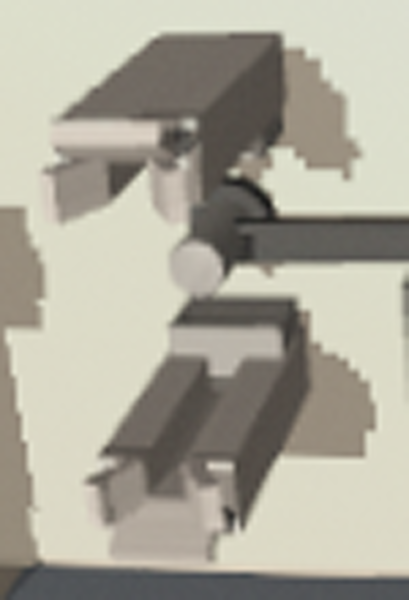

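```bash
python3 - <<'E'
from h import *
a,i=load('w4'); s=np.load('pics/w4s.npz'); R=cv2.Rodrigues(s['r'])[0]; p=s['p']
print('plunger',onz(i,190.6,238.8,.100,True))
Z=lambda u,v,z:onz(i,155+(u+.5)/5.45-.5,190+(v+.5)/5.45-.5,z,True)
W=lambda u,v,z:onz(i,110+(u+.5)/3-.5,140+(v+.5)/3-.5,z,True)
e=[W(160,461,.073),W(390,467,.073)];print('back edge',e,np.degrees(np.arctan2(-(e[0]-e[1])[0],-(e[0]-e[1])[1])))
for n,q in dict(fr_top_l=Z(52,120,.137),fr_top_r=Z(185,122,.137),fr_bot_l=Z(162,35,.073),fr_bot_r=Z(283,35,.073),slotl=Z(205,362,.088),slotr=Z(232,362,.088),rear_ledge_l=Z(168,350,.088),rear_ledge_r=Z(280,355,.088)).items(): print(n,q.round(4))
g=cv2.cvtColor(a,cv2.COLOR_BGR2GRAY); print('col',g[255:360,280].tolist()); print('row',g[285,260:300].tolist(),g[320,260:300].tolist())
# tool-frame projection helper: where tab top corners would be if centred
for dx in (-.015,.015):
  for dy in (-.004,.004): print(dx,dy,proj(i,p+R@np.array([dx,dy,-.010]),True).round(1))
for dx in(-.0255,.0255): print('foot',dx,proj(i,p+R@np.array([dx,0,.080]),True).round(1))
E
```

```text
plunger [ 0.51838831 -0.16130645  0.1       ]
back edge [array([ 0.59040831, -0.2099642 ,  0.073     ]), array([ 0.59127862, -0.12638259,  0.073     ])] 0.596582014492603
fr_top_l [ 0.4828 -0.168   0.137 ]
fr_top_r [ 0.4836 -0.1486  0.137 ]
fr_bot_l [ 0.4858 -0.1714  0.073 ]
fr_bot_r [ 0.4866 -0.1498  0.073 ]
slotl [ 0.5401 -0.1658  0.088 ]
slotr [ 0.5401 -0.1609  0.088 ]
rear_ledge_l [ 0.5378 -0.1722  0.088 ]
rear_ledge_r [ 0.5389 -0.1522  0.088 ]
col [216, 216, 214, 213, 213, 214, 215, 215, 146, 114, 113, 112, 112, 114, 115, 117, 115, 117, 115, 115, 114, 114, 131, 175, 202, 209, 212, 212, 213, 213, 212, 212, 212, 212, 212, 212, 212, 211, 212, 212, 198, 136, 137, 138, 136, 137, 136, 137, 135, 137, 136, 137, 137, 136, 137, 136, 137, 137, 136, 137, 136, 136, 136, 137, 135, 136, 135, 136, 136, 136, 135, 135, 136, 136, 135, 135, 136, 135, 134, 147, 188, 198, 202, 205, 206, 209, 211, 212, 213, 216, 216, 216, 215, 215, 216, 216, 215, 216, 215, 215, 216, 216, 216, 215, 216]
row [96, 95, 93, 95, 94, 93, 93, 94, 37, 25, 119, 201, 215, 214, 214, 213, 214, 213, 213, 213, 212, 212, 211, 213, 213, 214, 216, 212, 182, 91, 27, 58, 93, 94, 95, 93, 93, 94, 94, 93] [20, 18, 23, 20, 21, 22, 22, 29, 37, 34, 36, 27, 100, 134, 136, 135, 137, 137, 138, 137, 136, 135, 135, 135, 137, 140, 131, 92, 30, 36, 37, 33, 23, 14, 15, 20, 22, 19, 23, 19]
-0.015 -0.004 [271.4 337.3]
-0.015 0.004 [289.1 337.2]
0.015 -0.004 [270.6 280.8]
0.015 0.004 [290.3 280.8]
foot -0.0255 [279.8 266.9]
foot 0.0255 [279.9 197.3]
```

Emit:
move_arm(
  steps=[0.004,0,0.012,0.4,-1.9,0,0.005,-0.02,0,0,0,0,0.006,-0.025,0,0,0,0,0.005,-0.025,0,0,0,0,0,-0.01,0,0,0,0,0,0,0,0,0,0,0,0,0,0,0,0,0,0,0,0,0,0],
)

```text
time_s: 6.35
ee_pos: [0.5234, -0.1488, 0.2471]
tool_rot: [0.011, 3.132, 0.01]
ft_force: [0.4, 0.2, -1.1]
opening: 0.007
```

```bash
python3 - <<'E'
from h import *
s=telemetry.state();print(s['ee_pos'],cv2.Rodrigues(s['tool_rot'])[0].round(4).tolist(),s['ft_force'],s['opening'])
E
```

```text
[ 0.52340056 -0.1488136   0.24709459] [[-0.9999, 0.0072, 0.0097], [0.0072, 1.0, 0.0064], [-0.0096, 0.0064, -0.9999]] [ 0.43185022  0.18396536 -1.13443257] 0.007020397467870939
```

Emit:
move_arm(
  steps=[-0.0035,-0.0125,0,-0.4,0.5,-1.4,0,0,0,0,0,0,0,0,0,0,0,0],
)

```text
time_s: 6.6
ee_pos: [0.5199, -0.1578, 0.2472]
tool_rot: [0.043, 3.141, 0.002]
ft_force: [0.5, 0.1, -1.2]
opening: 0.0066
```

```bash
python3 - <<'E'
from h import *
s=telemetry.state();print(s['ee_pos'],cv2.Rodrigues(s['tool_rot'])[0].round(4).tolist(),s['ft_force'],s['opening'])
E
```

```text
[ 0.51992841 -0.15781183  0.24718775] [[-0.9996, 0.0276, 0.0004], [0.0276, 0.9996, 0.0012], [-0.0004, 0.0012, -1.0]] [ 0.50934721  0.06463941 -1.2331096 ] 0.006642644073849233
```

Now I'll correct y, lower to just above the flares (foot about 0.145, TCP 0.225), and look.

Emit:
move_arm(
  steps=[0,-0.0037,-0.01,0,0,0,0,0,-0.01,0,0,0,0,0,0,0,0,0,0,0,0,0,0,0],
)

```text
time_s: 6.93
ee_pos: [0.5196, -0.1606, 0.2246]
tool_rot: [-0.041, -3.141, -0.003]
ft_force: [0.5, -0.6, -1.6]
opening: 0.0068
```

```bash
python3 - <<'E'
from h import *
s=telemetry.state();print(s['ee_pos'],cv2.Rodrigues(s['tool_rot'])[0].round(4).tolist(),s['ft_force'],s['opening'])
im,i=snap('wrist','w5');b,_=snap('side','s5')
c=cv2.resize(im[165:300,210:345,::-1],(400,400),interpolation=cv2.INTER_CUBIC);d=cv2.resize(b[180:300,290:410,::-1],(400,400),interpolation=cv2.INTER_CUBIC)
cv2.imwrite('pics/w5z.png',np.hstack([c,d]))
E
```

```text
[ 0.51957268 -0.16060379  0.22458027] [[-0.9997, 0.0261, -0.0004], [0.0261, 0.9997, 0.0019], [0.0005, 0.0019, -1.0]] [ 0.54944407 -0.63581169 -1.61170508] 0.006799432485091149
```

View pics/w5z.png

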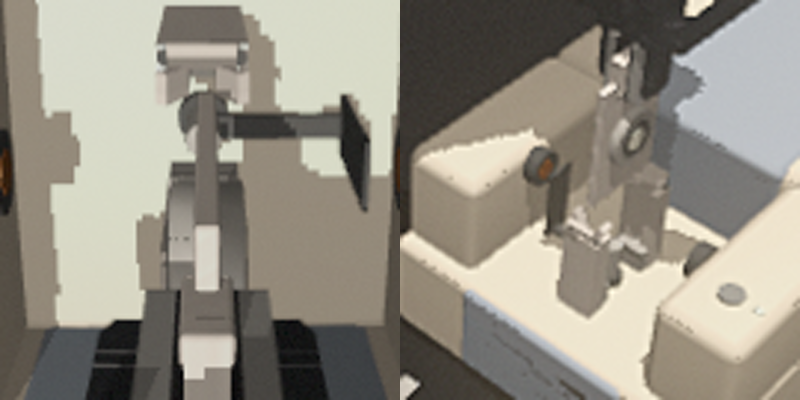

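The plate is over the mount, with its edge at crop x≈206 against a mount centre of ≈203, so it needs about −0.8 mm in y. Starting to lower.

Emit:
move_arm(
  steps=[0.0004,-0.0009,-0.004,0,0,0,0,0,-0.005,0,0,0,0,0,-0.005,0,0,0,0,0,0,0,0,0],
)

```text
time_s: 7.37
ee_pos: [0.5207, -0.1615, 0.2101]
tool_rot: [0.04, 3.14, 0.003]
ft_force: [-0.7, 0.3, -1.5]
opening: 0.0063
```

```bash
python3 - <<'E'
from h import *
s=telemetry.state();print(s['ee_pos'],cv2.Rodrigues(s['tool_rot'])[0].round(4).tolist(),s['ft_force'],s['torque'])
E
```

```text
[ 0.52065454 -0.16145889  0.21008537] [[-0.9997, 0.0256, 0.0012], [0.0256, 0.9997, 0.002], [-0.0011, 0.002, -1.0]] [-0.711151    0.33032019 -1.45559926] [-0.01292579  0.01341484  0.0018109 ]
```

Emit:
move_arm(
  steps=[-0.0005,0,-0.004,0,0,0,0,0,-0.004,0,0,0,0,0,-0.004,0,0,0,0,0,0,0,0,0],
)

```text
time_s: 7.7
ee_pos: [0.52, -0.1614, 0.1966]
tool_rot: [0.04, 3.14, 0.003]
ft_force: [0.8, -0.2, -1.0]
opening: 0.0066
```

```bash
python3 - <<'E'
from h import *
s=telemetry.state();print(s['ee_pos'],cv2.Rodrigues(s['tool_rot'])[0].round(4).tolist(),s['ft_force'],s['torque'])
E
```

```text
[ 0.5200085  -0.16142019  0.19659942] [[-0.9997, 0.0257, 0.0009], [0.0257, 0.9997, 0.002], [-0.0008, 0.002, -1.0]] [ 0.78215386 -0.24156522 -0.99477613] [ 0.05526149  0.04950971 -0.026981  ]
```

Emit:
move_arm(
  steps=[0,0,-0.004,0,0,0,0,0,-0.004,0,0,0,0,0,-0.003,0,0,0,0,0,0,0,0,0,0,0,0,0,0,0],
)

```text
time_s: 8.12
ee_pos: [0.52, -0.1614, 0.1842]
tool_rot: [0.04, 3.141, 0.003]
ft_force: [-0.2, 0.8, -0.7]
opening: 0.0066
```

Emit:
move_arm(
  steps=[0,0,-0.003,0,0,0,0,0,-0.003,0,0,0,0,0,-0.003,0,0,0],
)

```text
time_s: 8.37
ee_pos: [0.5207, -0.1616, 0.1763]
tool_rot: [0.04, 3.139, 0.004]
ft_force: [-1.7, 0.3, 6.1]
opening: 0.0069
```

Emit:
move_arm(
  steps=[-0.0005,0,-0.003,0,0,0,0,0,-0.003,0,0,0],
)

```text
time_s: 8.53
ee_pos: [0.5207, -0.1618, 0.1718]
tool_rot: [0.04, 3.138, 0.005]
ft_force: [-3.3, 0.2, 7.5]
opening: 0.0066
```

Emit:
move_arm(
  steps=[-0.0015,0,-0.002,0,0,0,0,0,-0.002,0,0,0],
)

```text
time_s: 8.7
ee_pos: [0.5206, -0.1619, 0.1698]
tool_rot: [0.04, 3.135, 0.006]
ft_force: [-3.0, 0.7, 7.1]
opening: 0.0068
```

```bash
python3 - <<'E'
from h import *
s=telemetry.state();print(s['ee_pos'],cv2.Rodrigues(s['tool_rot'])[0].round(4).tolist(),s['ft_force'],s['torque'])
E
```

```text
[ 0.52055707 -0.16186425  0.16984663] [[-0.9996, 0.0258, 0.0066], [0.0258, 0.9997, 0.004], [-0.0065, 0.0042, -1.0]] [-3.04534125  0.72638696  7.12405848] [0.30997534 0.84281078 0.04723411]
```

Emit:
move_arm(
  steps=[-0.002,0,-0.003,-0.2,0.4,0,-0.001,0,-0.003,0,0.2,0],
)

```text
time_s: 8.87
ee_pos: [0.5207, -0.1618, 0.1677]
tool_rot: [0.041, 3.138, 0.003]
ft_force: [-5.1, 2.0, 22.7]
opening: 0.0064
```

```bash
python3 - <<'E'
from h import *
s=telemetry.state();print(s['ee_pos'],cv2.Rodrigues(s['tool_rot'])[0].round(4).tolist(),s['ft_force'],s['torque'])
E
```

```text
[ 0.52074551 -0.16181931  0.16771957] [[-0.9997, 0.0261, 0.0033], [0.0261, 0.9997, 0.0018], [-0.0033, 0.0019, -1.0]] [-5.11962336  1.95952973 22.65115927] [ 0.56603382  1.2989484  -0.00781808]
```

```bash
python3 - <<'E'
from h import *
b,_=snap('side','s6'); im,i=snap('wrist','w6')
for k in range(4):
    vision.read_camera('side'); s=telemetry.state(); print(s['time_s'],s['ee_pos'].round(5),s['ft_force'].round(2),s['torque'].round(2),s['opening'])
c=cv2.resize(im[165:300,210:345,::-1],(400,400),interpolation=cv2.INTER_CUBIC);d=cv2.resize(b[190:300,290:400,::-1],(400,400),interpolation=cv2.INTER_CUBIC)
cv2.imwrite('pics/w6z.png',np.hstack([c,d]))
E
```

```text
9.0167 [ 0.5206  -0.16184  0.16781] [-1.92  2.35 13.36] [ 0.53  0.69 -0.02] 0.006561760916927104
9.0667 [ 0.52056 -0.16188  0.16782] [-3.21  1.33 13.04] [ 0.53  0.68 -0.01] 0.006724906796095993
9.1167 [ 0.5206  -0.16184  0.16783] [-2.87  2.17 12.71] [0.52 0.65 0.  ] 0.006757276510012881
9.1667 [ 0.52055 -0.16186  0.16781] [-3.35  1.14 13.07] [ 0.45  0.67 -0.04] 0.006666137373737925
```

View pics/w6z.png

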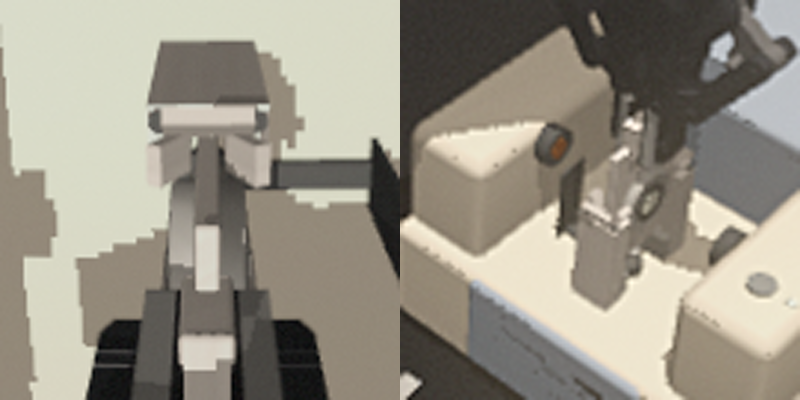

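The foot is in the grooves and seated: force jumped from 7 N to 23 N at TCP z 0.1677 (foot about 0.0877), then settled at 13 N. I'll press slightly harder to get more margin on the ledges.

Emit:
move_arm(
  steps=[-0.001,0,-0.0042,0,0.2,0],
)

```text
time_s: 9.25
ee_pos: [0.521, -0.1622, 0.1676]
tool_rot: [0.042, 3.138, 0.006]
ft_force: [-9.3, 3.6, 35.2]
opening: 0.0065
```

```bash
python3 - <<'E'
from h import *
for k in range(8):
    vision.read_camera('side'); s=telemetry.state(); print(s['time_s'],s['ee_pos'].round(5),s['ft_force'].round(2),s['opening'])
print(cv2.Rodrigues(s['tool_rot'])[0].round(4).tolist())
E
```

```text
9.3 [ 0.52095 -0.16223  0.1677 ] [-6.94  2.85 24.67] 0.006399813039077119
9.35 [ 0.52088 -0.16223  0.16771] [-6.78  1.56 23.66] 0.006823391517094811
9.4 [ 0.52086 -0.1622   0.16767] [-7.34  3.01 25.07] 0.006647397341222232
9.45 [ 0.52088 -0.16221  0.16769] [-6.05  3.15 24.56] 0.006862606871696094
9.5 [ 0.52088 -0.1622   0.16769] [-6.03  2.53 24.83] 0.006775715540700344
9.55 [ 0.52086 -0.16221  0.1677 ] [-6.85  2.72 23.34] 0.0066371331088239055
9.6 [ 0.52088 -0.16219  0.1677 ] [-6.96  1.97 24.52] 0.0065832885250676825
9.65 [ 0.52086 -0.16222  0.16769] [-6.17  3.06 24.38] 0.006543336761114302
[[-0.9996, 0.0267, 0.003], [0.0268, 0.9996, 0.0037], [-0.0029, 0.0038, -1.0]]
```

```bash
python3 -c "
from h import *
print(job.close_job())"
```

```text
the job is handed in; nothing more can be done
None
```

I drew the pellet holder out of the rack's middle slot by its tab and lowered it into the slide mount. I pressed it onto the stop ledges and handed the job in at about 9.7 s, still gripping and pressing; no verdict was reported.

**Last checks:**
- **Push:** it held steady at about 24 N (readings 23–25 N). With about 10 N of that taken by the plunger spring, I estimate 15 N on the ledges. The highest wrist reading was 35 N.
- **Seating:** the tool did not sink when the push rose from 13 N to 24 N, so the foot is on something rigid. From the tool height the foot works out at 87.7 mm, against the 88 mm stop level.
- **Upright:** the tool was within about 0.3° of vertical.
- **Film holders:** both were in their slots in the picture taken after the lift. I did not look at the rack again at the end.

**Weaker points:**
- **Side load:** about 6–7 N in x remained, so the plate is probably leaning on one groove. Small shifts in −x did not remove it.
- **Grip reading:** the fingers read about 6.6 mm on the 8 mm tab. I put this down to a reading offset, and the plate showed no sign of slipping.
- **Mount position:** the first rough estimate from the top camera was about 6 mm off in y from the wrist and side views. I used the wrist view.
- **Not measured:** I had no direct reading of plunger travel or ledge force; both are inferred from the tool height and the push.

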